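Load the test cartridge and hold it home against the sprung plunger

TASK

Lay the green-tailed test cartridge flat in the reader's channel, nose first, and swing the reader's cover shut over it. Only then push the cartridge on against the sprung plunger until its nose is hard against the steel stop, and finish while still holding it there, firmly but without forcing it (some 12 to 25 N in all): the job ends with the robot still pushing. Leave the red-tailed spent cartridge and the other things on the bench where they are.

Things in the scene. Friction and masses are not known exactly. Their poses are not given: they have to be found in the camera images.
- reader: Fixed bench reader: white base plate 64 mm wide, 14 mm high (x = -4 to 136 mm) carrying a channel and, at the far end, a grey housing with a red band (x = 78 to 134 mm, 60 mm wide, top 46 mm above the bench). Origin: at bench level under the middle of the channel's open mouth; x points along the channel into the reader, y to the left, z up.
- mouth (a point): Middle of the channel's mouth at floor level (reader x = 0, z = 14 mm). The open-topped channel runs from here to the steel stop at x = 70 mm, 35 mm wide between 6 mm walls whose tops are 34 mm above the bench; its last 10 mm at the mouth flare outwards.
- stop: Hard stop at the end of the channel: two steel shoulders left and right of the plunger. Origin: mid between them on their front face, on the channel floor (reader x = 70 mm, z = 14 mm). Axes as the reader's.
- plunger (a joint): Brass sprung plunger, 12 mm diameter, between the shoulders of the stop. 0 = fully out, 18 mm proud of the stop; grows (m) as it is pressed in along the reader's x; 0.018 when the cartridge meets the stop. Spring: 2.4 N to start moving, 6.4 N at 18 mm, and friction adds up to about 4 N; an arm that stops commanding a push is pushed back.
- plunger_tip (a point): Middle of the plunger's front face: reader x = 52 mm, 22 mm above the bench when fully out; moves with it.
- cover (a joint): Hinged grey cover, 62 mm from hinge to free edge, 46 mm wide, 4 mm thick, red strip at the free edge. 0 = shut, level over the channel; 1.57 = upright; 2.05 = leaning back over the housing, its limit. Starts open at 1.6 to 1.95. Stiff hinge: it stays where left above about 1.15 rad; below that it sinks shut by itself within about 2 s.
- cover_hinge (a point): Middle of the cover's hinge axis (parallel to the reader's y): reader x = 74 mm, 39 mm above the bench.
- cover_edge (a point): Middle of the cover's free edge, 62 mm from the hinge; moves with the cover. When shut it lies 12 mm inside the mouth.
- cartridge: The cartridge to load, loose, about 60 g: white front, blue label, green tail. 90 mm long (x), 30 wide (y), 16 high. Origin: centre of its underside; x from tail to nose, z up. Green from x = -45 to -11 mm, ending in an upright plate 30 mm high (x = -45 to -39). Grip it across its width at x = -22 mm: that part stays outside the channel.
- cartridge_nose (a point): Middle of the nose face of the green-tailed cartridge (its x = 45 mm), 8 mm above its underside.
- cartridge_tail (a point): Middle of the rear face of its tail plate (its x = -45 mm), 15 mm above its underside: push here. It stands 38 mm outside the mouth when the nose touches the plunger fully out, 20 mm outside with the nose on the stop.
- spent: Spent cartridge, the same size and shape but with a red tail; loose; leave it alone. Origin and axes as for the cartridge.
- reagent: Small amber bottle with white cap, 38 mm diameter, 62 mm high; leave it. Origin: centre of its underside.
- jar: Specimen jar with yellow cap, 52 mm diameter, 55 mm high; leave it. Origin: centre of its underside.
- tip_box: Box with yellow lid, 122 x 87 mm, 67 mm high; leave it. Origin: centre of its underside.
- marker_a: Green marker with a yellow end, 14 mm thick, 125 mm long along x (-42 to 83 mm), lying on the bench; leave it. Origin: on its underside, in the middle of the coloured part.
- marker_b: Blue marker with a yellow end, 14 mm thick, 125 mm long along x (-42 to 83 mm), lying on the bench; leave it. Origin: on its underside, in the middle of the coloured part.
Not all that is in view belongs to the job. Leave any pink look-alike of the cartridge alone. Leave any orange look-alike of the reader alone.

How it is judged:
By the outcome, as a careful person would: the job done as asked, in the order asked, and still so for the second after the job is handed in, while the arm keeps its last pose, push and grip.
It also fails if it takes over 67 s, if anything falls off the work surface, if the arm or the gripper's body presses on something with over 40 N, if the wrist force passes 120 N, or if a joint passes its speed limit or range.

ROBOT

A 6-joint arm with a two-finger parallel gripper is mounted at the origin on the work surface. World frame = base frame: x ahead of the robot, y to its left, z up, the work surface at z = 0. Lengths are in m, angles in rad, forces in N, time in s.
With the tool pointing down it reaches from about 0.225 to 0.725 m from the base axis. Payload 3.1 kg.
Tool frame: the origin (TCP) lies between the finger pads; the fingertips stand 19 mm ahead of it and the grasp point (between the pads) is the TCP; y points along the fingers, z is the direction in which the jaws open and shut, and the axes are right-handed (so a half turn about y gives the same grasp; the last joint's range is limited). The gripper opens to 85 mm and grips with 20 to 120 N. Pads are 22 mm wide; open, the fingers measure 114 mm over their backs; the gripper's body (76 mm by 85 mm) begins 54 mm behind the grasp point. The pads swing forward as they close: fully open they stand 13 mm farther back than shut.
Start: joints at [-0.128, 0.048, 0.099, 1.622, 0, 1.443], TCP at [0.525, -0, 0.25] pointing down, gripper open.
Joint ranges: [-2.91, 2.91], [-0.99, 1.94], [-1.21, 1.42], [-2.12, 2.29], [-1.49, 1.47], [-3.14, 3.14]. Speed limits (rad/s): [2.79, 2.79, 3.14, 3.14, 3.14, 3.14].

INTERFACE

Orientations are given as [roll, pitch, yaw] about the fixed x, y, z axes, in that order (R = Rz(yaw) Ry(pitch) Rx(roll)).
In Python, from plant import arm gives the robot as it stands.
- The arm moves only by the tool servo_tool, never from a script. Its argument "commands" is a list of rows, each a list of 7 numbers: the turn, a rotation vector about the tool's x, y, z normalised to -1 to 1, where 1 is pi/2 rad, then the shift along the tool's x, y, z normalised to -1 to 1, where 1 is 0.15 m, then the opening, from 0 (shut) to 1 (fully open). A call has 1 to 12 rows; each row is the pose to reach, as a shift and turn from the pose commanded when the call began, along the tool's axes at that moment; what a row does not reach only later rows make up. A row lasts 1/10 s, in which the tool goes at most 50 mm and 8.59 degrees, less where a joint would pass 70% of its speed; a pose out of reach is approached as far as the arm can. A call with a number of a shift or a turn outside -1 to 1 is refused whole. A call with a gripper value outside its range is refused whole. The fingers move at their own pace and stop on an object; "force" is the grip in N (left out, the last holds). Time passes only in rows, so rows that repeat a pose let the fingers close. It gives the time, the measured TCP pose, the force and the opening at its end, in the units of the state.
- arm.get_obs(): the state, without advancing time (a new reading comes with each control period).
- arm.camera(name): name is "scene" or "side" or "wrist"; returns a dict with "color" (400x640x3 uint8, red, green, blue), "z_map" (400x640 float32, m along the optical axis (not along the pixel's ray), 0 where there is no reading), "fx", "fy", "cx", "cy" (pixels), "distortion" ([k1, k2, p1, p2, k3] as OpenCV has them; the pictures are not rectified), "eye" and "attitude" of the camera in the world; the wrist camera has in their place "T_tool_cam" (4x4, takes a point from camera to tool coordinates, whose origin is the TCP and whose axes are the tool frame's). Camera axes: x right, y down, z forward; pixel columns grow to the right and rows downward; lengths in m; the calibration is good to about 2 mm. A picture is of the moment at which its call begins: read the wrist's pose just before it.
- arm.sign_off(): hands the job in, once; it reports no verdict.
Trained networks look in a picture, given as the dict that the camera call returned (one of the last four; its "shot" number tells which), for a name from the list of things; names that differ only in an ending like _2 or _b are one class to them, and where a whole thing is asked for, a point or a joint stands for the part that bears it (a point fixed in the world has none). Each returns a list of dicts, best first, with "confidence" (0 to 1); they miss things now and then, are a little off and sometimes report something else, mostly with a low value. They report only what shows in the picture. A call takes as long as a camera call. They do not tell look-alikes from the thing itself.
- arm.look_for(picture, label): "rect" ([centre column, centre row, width, height] as shares, 0 to 1, of the picture: columns of its width, rows of its height, round what is visible of it).
- arm.regions_of(picture, label): "mask" (400x640 bool, what is visible of it) and "rect" ([centre column, centre row, width, height] as shares, 0 to 1, of the picture: columns of its width, rows of its height, round what is visible of it).
The state is a dict: "time_s": time; "joint_pos": joint angles; "qvel": joint speeds; "effort": joint torques, N m; "tool_pos": TCP position; "tcp_rot": TCP orientation; "force": force on the tool from outside, world axes, zero at the start; "ft_torque": the same for the moment, N m; "width": opening from 0.0 (shut) to 1.0 (fully open).
Only numpy, scipy, OpenCV 4.12 (cv2) and the standard library are available. Lean on these libraries where they do the work, as an engineer would, in place of code of your own. Each camera call takes 0.05 s, during which the arm holds its last target. There are 200 camera calls.

## Working session

There is one attempt and no reset: what is moved stays moved. The work goes in short steps, Python scripts to look and compute and a tool call to move; the robot and the scene stay as the last step left them, time stands still between calls to the robot, and variables do not carry over. Pictures are saved under pics/ and viewed, about 8 in all and at most 12, crops included, and the job is handed in when it is done.

Besides the shell and the picture viewer there is one more tool, called after "Call:" as name(argument=value, ...), one argument or row to a line, values as JSON. servo_tool: Moves the arm, as the interface text tells. Scaled input: -1 to 1 covers 0.15 m each way for a shift and pi/2 rad each way for a turn. Its arguments: {"type":"object","properties":{"commands":{"type":"array","items":{"type":"array","items":{"type":"number","minimum":-1,"maximum":1}}},"force":{"type":"number"}},"required":["commands"]}

```bash
ls; mkdir -p pics; python3 - <<'E'
from plant import arm
import cv2,numpy as np
print(arm.get_obs())
for n in("scene","side"):
    c=arm.camera(n); cv2.imwrite(f"pics/{n}0.png",c["color"][:,:,::-1]); print(n,{k:c[k] for k in c if k not in("color","z_map")})
    for l in("reader","cartridge","spent","cover"):
        print(l,[(round(d["confidence"],2),np.round(np.array(d["rect"])*[640,400,640,400]).tolist()) for d in arm.look_for(c,l)])
E
```

```text
pics
{'time_s': 0.0, 'joint_pos': array([-1.27797048e-01,  4.87497094e-02,  9.76038762e-02,  1.62201663e+00,
       -3.85997487e-05,  1.44299836e+00]), 'qvel': array([-0.00141599, -0.0003701 ,  0.00124495, -0.00092229, -0.00017773,
       -0.00010171]), 'effort': array([ 2.96208136e-04, -3.38780022e+01,  3.20016932e+01,  2.03766406e-02,
       -2.11149008e-04,  6.20949692e-06]), 'tool_pos': array([5.24428757e-01, 5.08120650e-05, 2.49120695e-01]), 'tcp_rot': array([-1.57314809e+00,  2.63279697e-04, -1.57079567e+00]), 'force': array([ 1.2312022 , -0.14699495,  0.3978175 ]), 'ft_torque': array([ 0.01825571,  0.04198638, -0.02517847]), 'width': 0.9990873222431593}
scene {'fx': 449.45307074676623, 'fy': 449.45307074676623, 'cx': 318.90018660279395, 'cy': 192.90559499986267, 'distortion': array([-0.00623208,  0.        ,  0.        ,  0.        ,  0.        ]), 'eye': array([ 0.95706483, -0.67957181,  0.9009515 ]), 'attitude': array([-2.36483585, -0.0189548 ,  0.56434839]), 'shot': 1}
reader [(0.84, [311.0, 199.0, 50.0, 45.0]), (0.57, [363.0, 178.0, 55.0, 41.0])]
cartridge [(0.76, [194.0, 
[... 156 characters left out ...]
, 187.0, 25.0, 22.0]), (0.45, [369.0, 167.0, 17.0, 25.0])]
side {'fx': 411.49971915088423, 'fy': 411.49971915088423, 'cx': 313.10840288066464, 'cy': 199.23199490020104, 'distortion': array([-0.04898673,  0.        ,  0.        ,  0.        ,  0.        ]), 'eye': array([0.34897073, 0.71233269, 0.9175992 ]), 'attitude': array([-2.46504999,  0.01467973, -2.88496261]), 'shot': 2}
reader [(0.96, [333.0, 209.0, 55.0, 43.0]), (0.89, [285.0, 245.0, 56.0, 48.0]), (0.42, [329.0, 345.0, 52.0, 34.0])]
cartridge [(0.59, [358.0, 113.0, 18.0, 27.0]), (0.52, [354.0, 138.0, 19.0, 14.0])]
spent [(0.55, [345.0, 170.0, 30.0, 16.0])]
cover [(0.91, [340.0, 206.0, 28.0, 17.0]), (0.82, [278.0, 234.0, 15.0, 27.0])]
```

```bash
python3 - <<'E'
import cv2,numpy as np
a=cv2.imread("pics/scene0.png")[130:370,150:450];b=cv2.imread("pics/side0.png")[80:300,230:430]
cv2.imwrite("pics/a.png",cv2.resize(a,None,fx=2.6,fy=2.4,interpolation=cv2.INTER_CUBIC) if 0 else cv2.resize(a,(750,600),interpolation=cv2.INTER_CUBIC))
cv2.imwrite("pics/b.png",cv2.resize(b,(545,600),interpolation=cv2.INTER_CUBIC))
E
```

```text
(no output)
```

View pics/a.png

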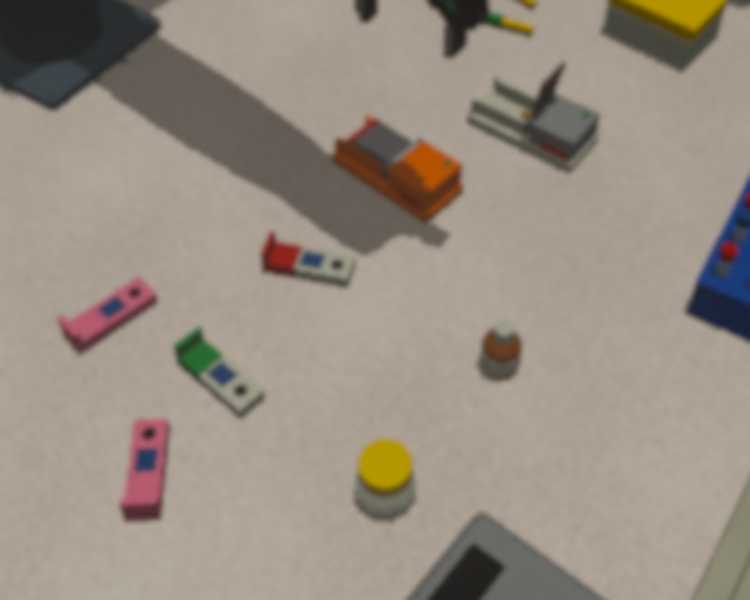

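View pics/b.png

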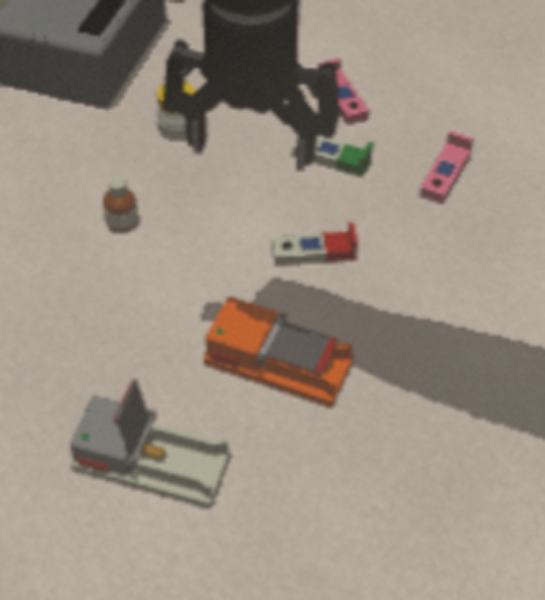

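The white reader, with its cover upright, is at about (363,178) in the scene view and (285,245) in the side view. The green-tailed cartridge is at about (238,278) in the scene view. Both pink items and the orange reader are look-alikes. Next I'll get coarse poses from depth.

```bash
cat > h.py <<'E'
import cv2,numpy as np
from scipy.spatial.transform import Rotation as Rn
from plant import arm
def rot(r): return Rn.from_euler("xyz",r).as_matrix()
def shot(name):
    o=arm.get_obs(); c=arm.camera(name)
    if name=="wrist":
        T=np.eye(4);T[:3,:3]=rot(o["tcp_rot"]);T[:3,3]=o["tool_pos"];T=T@c["T_tool_cam"]
    else:
        T=np.eye(4);T[:3,:3]=rot(c["attitude"]);T[:3,3]=c["eye"]
    K=np.array([[c["fx"],0,c["cx"]],[0,c["fy"],c["cy"]],[0,0,1]])
    v,u=np.mgrid[:400,:640]
    n=cv2.undistortPoints(np.stack([u,v],-1).reshape(-1,1,2).astype(float),K,c["distortion"]).reshape(400,640,2)
    z=c["z_map"].astype(float)
    P=np.dstack([n*z[...,None],z])@T[:3,:3].T+T[:3,3]; P[z==0]=np.nan
    c.update(T=T,K=K,P=P); return c
def proj(c,X):
    Ti=np.linalg.inv(c["T"]); return cv2.projectPoints(np.atleast_2d(X).astype(float),cv2.Rodrigues(Ti[:3,:3])[0],Ti[:3,3],c["K"],c["distortion"])[0][:,0]
def hsv(c): return cv2.cvtColor(c["color"],cv2.COLOR_RGB2HSV)
def col(c,lo,hi,box=(0,0,640,400)):
    m=cv2.inRange(hsv(c),np.array(lo),np.array(hi))>0; b=np.zeros_like(m); b[box[1]:box[3],box[0]:box[2]]=1; return m&b
E
python3 - <<'E'
from h import *
for n,bc,br in(("scene",(215,255,260,300),(330,150,395,205)),("side",None,(250,215,320,275))):
    c=shot(n);P=c["P"]
    if bc:
        g=col(c,(45,100,30),(75,255,255),bc);bl=col(c,(105,80,30),(130,255,255),bc)
        print("green",np.nanmean(P[g],0),g.sum(),"blue",np.nanmean(P[bl],0),bl.sum())
    Q=P[br[1]:br[3],br[0]:br[2]].reshape(-1,3)
    for lo,hi in((.008,.02),(.028,.036),(.042,.05),(.06,.12)):
        s=Q[(Q[:,2]>lo)&(Q[:,2]<hi)]
        r=cv2.minAreaRect(s[:,:2].astype(np.float32)*1000); print(n,lo,len(s),s.mean(0).round(3),r)
E
```

```text
green [ 0.46629262 -0.27133818  0.01706142] 149 blue [ 0.50024319 -0.27479771  0.01593412] 32
scene 0.008 318 [0.568 0.167 0.014] ((576.2105102539062, 126.56788635253906), (163.38125610351562, 141.4751739501953), 87.93231201171875)
scene 0.028 187 [0.566 0.17  0.032] ((572.7664794921875, 123.13970947265625), (169.4424591064453, 138.9536590576172), 84.84114074707031)
scene 0.042 339 [0.614 0.17  0.046] ((600.3907470703125, 122.13611602783203), (186.34649658203125, 69.5711898803711), 73.48271179199219)
scene 0.06 84 [0.594 0.178 0.084] ((593.6807861328125, 181.0591278076172), (52.09251403808594, 9.434255599975586), 83.93903350830078)
side 0.008 501 [0.55  0.192 0.014] ((572.6972045898438, 138.88531494140625), (156.8656005859375, 139.21771240234375), 86.62163543701172)
side 0.028 234 [0.559 0.191 0.032] ((574.0030517578125, 183.729736328125), (62.85299301147461, 133.29798889160156), 87.29393005371094)
side 0.042 344 [0.618 0.187 0.046] ((611.9810791015625, 182.88385009765625), (61.22550582885742, 64.96145629882812), 84.55889129638672)
side 0.06 158 [0.59  0.185 0.083] ((590.0450439453125, 183.6878204345703), (46.381080627441406, 13.113580703735352), 88.08901977539062)
```

```bash
python3 - <<'E'
from h import *
c=shot("wrist");print(c["T_tool_cam"].round(3),c["K"])
print(proj(c,[[.5,.185,.014],[.61,.185,.046],[.5,-.27,.016]]))
# view centre at bench if TCP at z .25/.3
T=c["T"];d=T[:3,2];print(T[:3,3],d,T[:3,3]-d*T[2,3]/d[2])
E
```

```text
[[ 0.001  0.963  0.269 -0.068]
 [ 0.    -0.269  0.963 -0.125]
 [ 1.    -0.001 -0.    -0.001]
 [ 0.     0.     0.     1.   ]] [[327.82652171   0.         315.32394948]
 [  0.         327.82652171 200.47486139]
 [  0.           0.           1.        ]]
[[290.65007046 -11.25879107]
 [410.21753659 -22.72414705]
 [297.54857168 369.65959811]]
[0.52432911 0.06793675 0.3750837 ] [-1.77790140e-04 -2.68666476e-01 -9.63233249e-01] [ 0.52425988 -0.03668216  0.        ]
```

Call:
servo_tool(
  commands=[
    [0, 0, 0, -0.34, 0, 0.1, 1],
    [0, 0, 0, -0.67, 0, 0.2, 1],
    [0, 0, 0, -1, 0, 0.3, 1],
    [0, 0, 0, -1, 0, 0.3, 1],
    [0, 0, 0, -1, 0, 0.3, 1],
  ],
)

```text
time_s: 1.15
tool_pos: [0.57, 0.1514, 0.2497]
tcp_rot: [-1.572, -0.0, -1.568]
force: [-0.3, -0.9, 0.0]
width: 0.996
```

```bash
python3 - <<'E'
from h import *
print(arm.get_obs()["tool_pos"],arm.get_obs()["time_s"],arm.get_obs()["force"])
c=shot("wrist");P=c["P"];cv2.imwrite("pics/w1.png",c["color"][:,:,::-1])
np.save("w1P.npy",P)
ok=(P[...,0]>.48)&(P[...,0]<.67)&(P[...,1]>.12)&(P[...,1]<.25)
for lo,hi in((.009,.018),(.03,.037),(.043,.049),(.06,.12)):
    m=ok&(P[...,2]>lo)&(P[...,2]<hi); n,l,st,_=cv2.connectedComponentsWithStats(m.astype(np.uint8))
    for k in range(1,n):
        if st[k,4]<60: continue
        s=P[l==k]; print(lo,len(s),s.mean(0).round(4),cv2.minAreaRect(s[:,:2].astype(np.float32)*1000), s.min(0).round(4),s.max(0).round(4))
E
```

```text
[0.56995398 0.1514218  0.24974326] 1.15 [-0.27548568 -0.86289779  0.01421294]
0.009 565 [0.5484 0.2117 0.0149] ((548.6307983398438, 211.5545654296875), (8.719182014465332, 80.39014434814453), 86.59366607666016) [0.5086 0.2053 0.0099] [0.589  0.2177 0.0179]
0.009 2024 [0.5405 0.1833 0.0151] ((543.8698120117188, 181.89405822753906), (43.70743179321289, 74.51385498046875), 85.9642562866211) [0.5053 0.1627 0.0127] [0.5816 0.2062 0.018 ]
0.009 257 [0.5451 0.1542 0.015 ] ((543.7523193359375, 154.1904296875), (5.060351371765137, 72.37677764892578), 86.75265502929688) [0.5076 0.1504 0.0127] [0.5798 0.1577 0.0174]
0.03 453 [0.5455 0.2049 0.035 ] ((545.3137817382812, 204.70596313476562), (9.758179664611816, 73.88245391845703), 82.83187103271484) [0.5089 0.199  0.0306] [0.5818 0.2139 0.0369]
0.03 440 [0.5438 0.1632 0.0348] ((542.8580322265625, 163.2812957763672), (72.54777526855469, 9.306750297546387), 0.03514545038342476) [0.5066 0.1586 0.0301] [0.5791 0.1679 0.0368]
0.043 160 [0.5837 0.1882 0.0446] ((584.3605346679688, 185.1576690673828), (56.454933166503906, 5.947175979614258), 85.70542907714844) [0.58   0.1572 0.043 ] [0.5892 0.2131 0.049 ]
0.043 2566 [0.6218 0.1815 0.047 ] ((616.9024047851562, 179.67361450195312), (60.77508544921875, 55.37685012817383), 87.87907409667969) [0.5902 0.1484 0.043 ] [0.6453 0.2104 0.049 ]
0.06 856 [0.5911 0.1819 0.0886] ((591.1715698242188, 181.3416290283203), (45.809967041015625, 11.535712242126465), 86.34410095214844) [0.585  0.1584 0.0601] [0.5978 0.2043 0.1039]
```

View pics/w1.png

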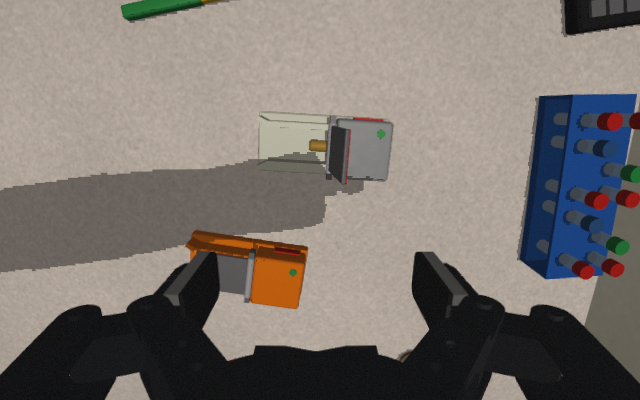

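```bash
python3 -c "
from plant import arm
print(arm.get_obs()['joint_pos'])"
```

```text
[ 1.44135017e-01  2.19714069e-01  2.88071977e-01  1.64003419e+00
 -8.01004563e-04  1.71375088e+00]
```

Call:
servo_tool(
  commands=[
    [0, 0, 0, 0.34, 0, -0.1, 1],
    [0, 0, 0, 0.67, 0, -0.17, 1],
    [0, 0, 0, 1, 0, -0.17, 1],
  ],
)

```text
time_s: 1.5
tool_pos: [0.5428, 0.0006, 0.251]
tcp_rot: [-1.571, -0.001, -1.571]
force: [0.3, -0.1, -0.3]
width: 1.0
```

Call:
servo_tool(
  commands=[
    [0, 0, 0, 0.34, 0, 0, 1],
    [0, 0, 0, 0.67, 0, 0, 1],
    [0, 0, 0, 1, 0, 0, 1],
  ],
)

```text
time_s: 1.8
tool_pos: [0.543, -0.1505, 0.251]
tcp_rot: [-1.57, -0.001, -1.574]
force: [1.4, 0.1, -0.4]
width: 0.999
```

Call:
servo_tool(
  commands=[
    [0, 0.09, 0, 0.3, 0, 0, 1],
    [0, 0.18, 0, 0.6, 0, 0, 1],
    [0, 0.27, 0, 0.8, 0, 0, 1],
    [0, 0.36, 0, 0.8, 0, 0, 1],
    [0, 0.45, 0, 0.8, 0, 0, 1],
    [0, 0.54, 0, 0.8, 0, 0, 1],
    [0, 0.63, 0, 0.8, 0, 0, 1],
    [0, 0.72, 0, 0.8, 0, 0, 1],
    [0, 0.81, 0, 0.8, 0, 0, 1],
    [0, 0.9, 0, 0.8, 0, 0, 1],
    [0, 0.98, 0, 0.8, 0, 0, 1],
    [0, 0.98, 0, 0.8, 0, 0, 1],
  ],
)

```text
time_s: 3.0
tool_pos: [0.5431, -0.2683, 0.2508]
tcp_rot: [-1.57, -0.0, -3.113]
force: [0.4, 0.1, -0.2]
width: 1.0
```

```bash
python3 - <<'E'
from h import *
o=arm.get_obs();print(o["tool_pos"],o["tcp_rot"],o["time_s"],o["joint_pos"])
c=shot("wrist");P=c["P"];cv2.imwrite("pics/w2.png",c["color"][:,:,::-1])
g=col(c,(45,100,30),(80,255,255))&(P[...,2]>.01)&(P[...,2]<.036)
def ang(s): 
    return cv2.minAreaRect((s[:,:2]*1000).astype(np.float32))
pl=g&(P[...,2]>.026); tp=g&(P[...,2]<.021)
for m in(g,pl,tp): print(m.sum(),P[m].mean(0).round(4),ang(P[m]))
gc=P[tp].mean(0)
b=(np.hypot(P[...,0]-gc[0],P[...,1]-gc[1])<.11)&(P[...,2]>.011)&(P[...,2]<.022)
n,l,st,_=cv2.connectedComponentsWithStats(b.astype(np.uint8))
for k in range(1,n):
    if st[k,4]>300: print(st[k],P[l==k].mean(0).round(4),ang(P[l==k]))
E
```

```text
[ 0.54308947 -0.2683229   0.25078852] [-1.57017796e+00 -1.29513901e-04 -3.11257945e+00] 3.0 [-5.69268861e-01  2.64130475e-01  3.42248545e-01  1.64867314e+00
 -5.83904123e-04  2.54331048e+00]
787 [ 0.4643 -0.2697  0.0201] ((465.6337890625, -269.9676208496094), (29.11564826965332, 34.808780670166016), 81.16197967529297)
157 [ 0.453  -0.2678  0.0304] ((451.9901123046875, -267.6800231933594), (28.722911834716797, 7.283692359924316), 80.57063293457031)
587 [ 0.468  -0.2703  0.0172] ((468.45758056640625, -270.539306640625), (29.140499114990234, 28.94500732421875), 80.59685516357422)
[ 301  174   40   76 1896] [ 0.497  -0.2756  0.0172] ((496.03619384765625, -275.6134948730469), (30.12647247314453, 85.02163696289062), 80.58503723144531)
[374 201  35  41 812] [ 0.4872 -0.3607  0.017 ] ((486.7361755371094, -363.5370788574219), (30.719804763793945, 41.48825454711914), 37.339134216308594)
[284 296  62  21 765] [ 0.3698 -0.2662  0.0166] ((365.9004211425781, -272.1356201171875), (75.99695587158203, 20.722280502319336), 77.3754653930664)
```

View pics/w2.png

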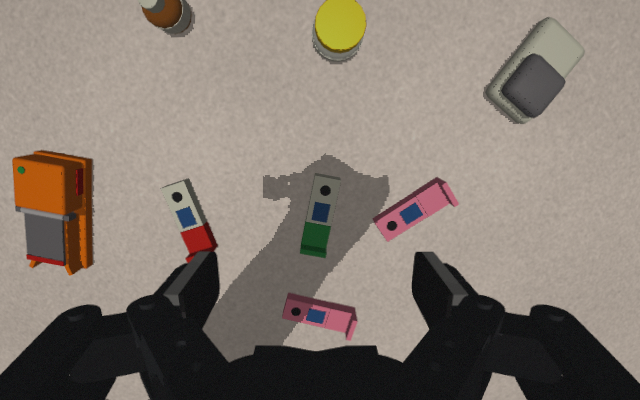

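Call:
servo_tool(
  commands=[
    [0, 0.06, 0, 0.24, 0.15, 0, 0.6],
    [0, 0.124, 0, 0.479, 0.4, 0.007, 0.6],
    [0, 0.124, 0, 0.479, 0.7, 0.007, 0.6],
    [0, 0.124, 0, 0.479, 1, 0.007, 0.6],
    [0, 0.124, 0, 0.479, 1, 0.007, 0.6],
    [0, 0.124, 0, 0.479, 1, 0.007, 0.6],
  ],
)

```text
time_s: 3.65
tool_pos: [0.4716, -0.27, 0.1001]
tcp_rot: [-1.572, -0.002, 2.979]
force: [-0.6, -1.1, 0.4]
width: 0.601
```

```bash
python3 - <<'E'
from h import *
o=arm.get_obs();print(o["tool_pos"],o["tcp_rot"],o["time_s"],o["width"])
c=shot("wrist");P=c["P"];cv2.imwrite("pics/w3.png",c["color"][:,:,::-1])
d=np.array([.9863,-.165,0]);
b=(np.hypot(P[...,0]-.493,P[...,1]+.275)<.06)&(P[...,2]>.008)&(P[...,2]<.022)
n,l,st,_=cv2.connectedComponentsWithStats(b.astype(np.uint8))
for k in range(1,n):
    if st[k,4]>500: print(st[k],P[l==k].mean(0).round(4),cv2.minAreaRect((P[l==k][:,:2]*1000).astype(np.float32)))
print(proj(c,[[.4714,-.2715,.016]]))
E
```

```text
[ 0.47160898 -0.26998164  0.10005504] [-1.57184105e+00 -2.27939432e-03  2.97872318e+00] 3.65 0.6006945870854531
[ 294  109   49  132 6071] [ 0.4975 -0.2758  0.0172] ((496.0440673828125, -275.5874328613281), (30.120399475097656, 84.84503936767578), 80.58195495605469)
[[317.57039931 213.31147004]]
```

View pics/w3.png

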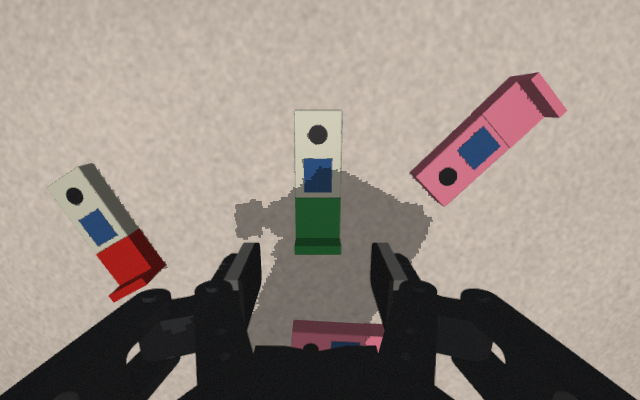

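Call:
servo_tool(
  commands=[
    [0, 0, 0, 0, 0.25, 0.005, 0.6],
    [0, 0, 0, 0, 0.507, 0.01, 0.6],
    [0, 0, 0, 0, 0.507, 0.01, 0.6],
    [0, 0, 0, 0, 0.507, 0.01, 0.6],
    [0, 0, 0, 0, 0.507, 0.01, 0],
    [0, 0, 0, 0, 0.507, 0.01, 0],
    [0, 0, 0, 0, 0.507, 0.01, 0],
    [0, 0, 0, 0, 0.507, 0.01, 0],
    [0, 0, 0, 0, 0.507, 0.01, 0],
    [0, 0, 0, 0, 0.507, 0.01, 0],
  ],
  force=40,
)

```text
time_s: 4.7
tool_pos: [0.4753, -0.2736, 0.0285]
tcp_rot: [-1.567, 0.007, 2.978]
force: [-0.1, -0.2, 6.3]
width: 0.329
```

Call:
servo_tool(
  commands=[
    [0, 0, 0, 0, -0.05, 0, 0],
    [0, 0, 0, 0, -0.2, 0, 0],
    [0, 0, 0, 0, -0.5, 0, 0],
    [0, 0, 0, 0, -0.8, 0, 0],
    [0, 0, 0, 0, -0.8, 0, 0],
    [0, 0, 0, 0, -0.8, 0, 0],
  ],
)

```text
time_s: 5.3
tool_pos: [0.4737, -0.2725, 0.147]
tcp_rot: [-1.568, 0.004, 2.978]
force: [-0.2, 0.4, -1.3]
width: 0.335
```

```bash
cat > held.py <<'E'
from h import *
def held(c,o):
    # cartridge in tool frame from wrist shot
    R=rot(o["tcp_rot"]);Q=(c["P"]-o["tool_pos"])@R
    g=col(c,(45,100,30),(80,255,255)); bl=col(c,(105,100,30),(130,255,255))
    near=(np.abs(Q[...,2])<.03)&(Q[...,0]>-.09)&(Q[...,0]<.05)&(np.abs(Q[...,1])<.03)
    return Q,near,g,bl
E
python3 - <<'E'
from held import *
o=arm.get_obs();print(o["tool_pos"],o["tcp_rot"],o["time_s"],o["width"],o["force"])
c=shot("wrist");cv2.imwrite("pics/w4.png",c["color"][:,:,::-1])
Q,near,g,bl=held(c,o)
n,l,st,_=cv2.connectedComponentsWithStats(near.astype(np.uint8))
for m in(near&g,near&bl,near&(Q[...,0]<-.02)): 
    q=Q[m]; print(m.sum(),q.mean(0).round(4),q.min(0).round(4),q.max(0).round(4),cv2.minAreaRect((q[:,[0,2]]*1000).astype(np.float32)))
q=Q[near&(Q[...,0]<-.02)&(Q[...,0]>-.064)&(abs(Q[...,2])<.012)];A=np.c_[q[:,[0,2]],np.ones(len(q))];print("plane y=ax+bz+c",np.linalg.lstsq(A,q[:,1],rcond=None)[0])
E
```

```text
[ 0.47367414 -0.27252962  0.14698927] [-1.5684736   0.00430267  2.97824694] 5.3 0.33515385240534135 [-0.20413525  0.3654024  -1.32552666]
5342 [0.0119 0.0078 0.0002] [-0.0075 -0.0045 -0.0147] [0.0273 0.0137 0.0151] ((9.798023223876953, 0.27924346923828125), (29.840843200683594, 34.719852447509766), 89.49192810058594)
1887 [-0.0224  0.0111 -0.0003] [-0.0331  0.0091 -0.0091] [-0.011   0.0131  0.0085] ((-22.09381103515625, -0.3147544860839844), (22.118022918701172, 17.39374542236328), 0.6674213409423828)
7162 [-0.0426  0.0117 -0.0002] [-0.0633  0.0094 -0.0154] [-0.02    0.0269  0.0151] ((-41.57177734375, -0.18512439727783203), (43.3178825378418, 30.15940284729004), 0.46895265579223633)
plane y=ax+bz+c [-0.02172277  0.00522228  0.01074747]
```

View pics/w4.png

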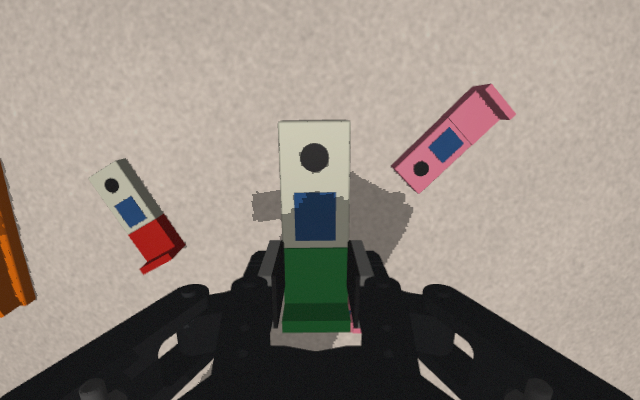

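Call:
servo_tool(
  commands=[
    [0, -0.09, 0, 0.02, 0, -0.08, 0],
    [0, -0.18, 0, 0.03, 0, -0.17, 0],
    [0, -0.27, 0, 0.04, 0, -0.25, 0],
    [0, -0.36, 0, 0.06, 0, -0.34, 0],
    [0, -0.45, 0, 0.07, 0, -0.42, 0],
    [0, -0.54, 0, 0.08, 0, -0.5, 0],
    [0, -0.63, 0, 0.1, 0, -0.6, 0],
    [0, -0.72, 0, 0.11, 0, -0.68, 0],
    [0, -0.81, 0, 0.12, 0, -0.76, 0],
    [0, -0.9, 0, 0.14, 0, -0.84, 0],
    [0, -0.99, 0, 0.15, 0, -0.92, 0],
    [0, -1, 0, 0.15, 0, -0.92, 0],
  ],
)

```text
time_s: 6.55
tool_pos: [0.4711, -0.13, 0.1418]
tcp_rot: [-1.576, 0.002, -1.732]
force: [0.7, -1.1, -1.4]
width: 0.331
```

Call:
servo_tool(
  commands=[
    [0, -0.09, 0, -0.08, 0, -0.02, 0],
    [0, -0.18, 0, -0.17, 0, -0.03, 0],
    [0, -0.27, 0, -0.25, 0, -0.04, 0],
    [0, -0.36, 0, -0.34, 0, -0.06, 0],
    [0, -0.45, 0, -0.42, 0, -0.07, 0],
    [0, -0.54, 0, -0.5, 0, -0.08, 0],
    [0, -0.63, 0, -0.6, 0, -0.1, 0],
    [0, -0.72, 0, -0.68, 0, -0.11, 0],
    [0, -0.81, 0, -0.76, 0, -0.12, 0],
    [0, -0.9, 0, -0.84, 0, -0.14, 0],
    [0, -0.99, 0, -0.92, 0, -0.15, 0],
    [0, -1, 0, -0.92, 0, -0.15, 0],
  ],
)

```text
time_s: 7.75
tool_pos: [0.4721, 0.0086, 0.1428]
tcp_rot: [-1.571, 0.003, -0.163]
force: [-0.2, -0.1, -1.4]
width: 0.333
```

Call:
servo_tool(
  commands=[
    [0, -0.09, 0, -0.04, 0, 0.08, 0],
    [0, -0.18, 0, -0.07, 0, 0.16, 0],
    [0, -0.27, 0, -0.11, 0, 0.24, 0],
    [0, -0.36, 0, -0.15, 0, 0.32, 0],
    [0, -0.45, 0, -0.19, 0, 0.4, 0],
    [0, -0.54, 0, -0.23, 0, 0.48, 0],
    [0, -0.63, 0, -0.27, 0, 0.56, 0],
    [0, -0.72, 0, -0.31, 0, 0.64, 0],
    [0, -0.81, 0, -0.35, 0, 0.72, 0],
    [0, -0.9, 0, -0.39, 0, 0.8, 0],
    [0, -0.99, 0, -0.416, 0, 0.877, 0],
    [0, -1, 0, -0.416, 0, 0.877, 0],
  ],
)

```text
time_s: 8.95
tool_pos: [0.4324, 0.148, 0.1434]
tcp_rot: [-1.569, 0.001, 1.406]
force: [-0.0, -0.5, -0.8]
width: 0.336
```

Call:
servo_tool(
  commands=[
    [0, -0.09, 0, 0.03, 0, 0, 0],
    [0, -0.18, 0, 0.05, 0, 0.01, 0],
    [0, -0.27, 0, 0.08, 0, 0.01, 0],
    [0, -0.36, 0, 0.1, 0, 0.02, 0],
    [0, -0.45, 0, 0.13, 0, 0.02, 0],
    [0, -0.54, 0, 0.15, 0, 0.03, 0],
    [0, -0.63, 0, 0.18, 0, 0.03, 0],
    [0, -0.72, 0, 0.2, 0, 0.04, 0],
    [0, -0.81, 0, 0.23, 0, 0.04, 0],
    [0, -0.9, 0, 0.26, 0, 0.05, 0],
    [0, -0.99, 0, 0.286, 0, 0.05, 0],
    [0, -1, 0, 0.286, 0, 0.05, 0],
  ],
)

```text
time_s: 10.15
tool_pos: [0.4326, 0.1906, 0.1437]
tcp_rot: [-1.57, -0.001, 2.974]
force: [-0.3, 0.2, -0.1]
width: 0.332
```

Call:
servo_tool(
  commands=[
    [0, -0.068, 0, 0, 0.15, 0, 0],
    [0, -0.068, 0, 0, 0.35, 0, 0],
    [0, -0.068, 0, 0, 0.458, 0, 0],
    [0, -0.068, 0, 0, 0.458, 0, 0],
    [0, -0.068, 0, 0, 0.458, 0, 0],
  ],
)

```text
time_s: 10.65
tool_pos: [0.4323, 0.1908, 0.0755]
tcp_rot: [-1.57, -0.001, 3.081]
force: [0.6, 0.4, 0.1]
width: 0.335
```

```bash
python3 - <<'E'
from held import *
o=arm.get_obs();print(o["tool_pos"],o["tcp_rot"],o["time_s"],o["joint_pos"],o["force"])
c=shot("wrist");cv2.imwrite("pics/w5.png",c["color"][:,:,::-1])
Q,near,g,bl=held(c,o);P=c["P"]
rc=lambda q:[np.round(x,2) if not isinstance(x,tuple) else tuple(np.round(x,2)) for x in cv2.minAreaRect((q*1000).astype(np.float32))]
for nm,m in(("plate",near&g&(Q[...,1]<.003)),("front",near&(Q[...,0]<-.02)&(Q[...,0]>-.07)&(Q[...,1]<.02))):
    q=Q[m];print(nm,len(q),q.min(0).round(4),q.max(0).round(4),rc(q[:,[0,2]]), "world",rc(P[m][:,:2]))
ok=(P[...,0]>.495)&(P[...,0]<.67)&(P[...,1]>.12)&(P[...,1]<.25)&~near
for lo,hi in((.031,.037),(.043,.049),(.06,.12)):
    m=ok&(P[...,2]>lo)&(P[...,2]<hi); n,l,st,_=cv2.connectedComponentsWithStats(m.astype(np.uint8))
    for k in range(1,n):
        if st[k,4]>150: s=P[l==k]; A=np.polyfit(s[:,0],s[:,1],1); print(lo,len(s),s.mean(0).round(4),rc(s[:,:2]),"slope",A[0].round(4),s.min(0).round(4),s.max(0).round(4))
E
```

```text
[0.43233919 0.19083104 0.0754674 ] [-1.57016330e+00 -7.36567229e-04  3.08126969e+00] 10.65 [ 2.73858301e-01 -5.17886434e-02 -3.49924933e-01  1.27356349e+00
 -3.56412535e-04 -2.80741146e+00] [0.64828769 0.43318994 0.14921131]
plate 1247 [ 0.0195 -0.0043 -0.0144] [0.0272 0.003  0.0149] [(np.float64(23.4), np.float64(0.29)), (np.float64(7.65), np.float64(29.28)), np.float64(0.22)] world [(np.float64(408.96), np.float64(191.95)), (np.float64(29.28), np.float64(7.65)), np.float64(86.75)]
front 7160 [-0.0632  0.0092 -0.0154] [-0.02    0.0194  0.015 ] [(np.float64(-41.59), np.float64(-0.28)), (np.float64(43.23), np.float64(30.13)), np.float64(0.5)] world [(np.float64(473.86), np.float64(188.59)), (np.float64(30.13), np.float64(43.22)), np.float64(87.04)]
0.031 1236 [0.5301 0.2055 0.0349] [(np.float64(529.02), np.float64(205.6)), (np.float64(9.26), np.float64(41.95)), np.float64(79.7)] slope -0.1466 [0.5084 0.2006 0.031 ] [0.55   0.2136 0.0369]
0.031 1269 [0.5276 0.1637 0.035 ] [(np.float64(526.62), np.float64(163.76)), (np.float64(41.74), np.float64(9.14)), np.float64(2.92)] slope 0.0166 [0.5058 0.1582 0.031 ] [0.5474 0.168  0.037 ]
```

View pics/w5.png

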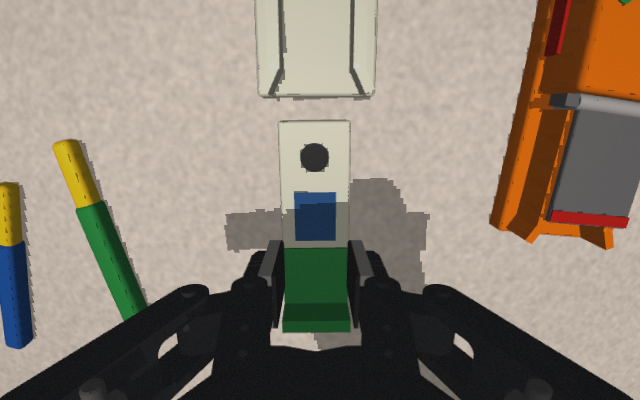

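Call:
servo_tool(
  commands=[
    [0, 0.004, 0, 0, 0.1, 0.003, 0],
    [0, 0.004, 0, 0, 0.197, 0.003, 0],
    [0, 0.004, 0, -0.06, 0.197, 0.003, 0],
    [0, 0.004, 0, -0.12, 0.197, 0.003, 0],
    [0, 0.004, 0, -0.18, 0.197, 0.003, 0],
    [0, 0.004, 0, -0.22, 0.197, 0.003, 0],
    [0, 0.004, 0, -0.22, 0.197, 0.003, 0],
    [0, 0.004, 0, -0.22, 0.197, 0.003, 0],
  ],
)

```text
time_s: 11.5
tool_pos: [0.4656, 0.1892, 0.0463]
tcp_rot: [-1.571, -0.0, 3.078]
force: [-0.5, -0.0, -1.1]
width: 0.333
```

```bash
python3 - <<'E'
from held import *
o=arm.get_obs();print(o["tool_pos"],o["tcp_rot"],o["force"])
c=shot("wrist");cv2.imwrite("pics/w6.png",c["color"][:,:,::-1][:300,140:500])
P=c["P"];R=rot(o["tcp_rot"]);Q=(P-o["tool_pos"])@R
# lateral (tool z) profile of top-surfaces across cartridge/channel at several tool x
for x in(-.045,-.055,-.06,-.068,-.075,-.085):
    m=(abs(Q[...,0]-x)<.0015)&(abs(Q[...,2])<.036)
    q=Q[m]; h=P[m][:,2]
    w=q[(h>.0305)&(h<.0375)][:,2]; print(x,len(q),"high pts z groups", [np.round([a.min(),a.max()],4) for a in np.split(np.sort(w),np.where(np.diff(np.sort(w))>.0015)[0]+1)] if len(w) else None)
E
```

```text
[0.46563195 0.18919431 0.04629538] [-1.57089896e+00 -2.02854575e-05  3.07842121e+00] [-0.50233798 -0.04479534 -1.11086566]
-0.045 938 high pts z groups [array([-0.027 , -0.0207]), array([-0.0153,  0.0143]), array([0.0222, 0.0288])]
-0.055 1021 high pts z groups [array([-0.0228,  0.0146]), array([0.0181, 0.0243])]
-0.06 980 high pts z groups [array([-0.0229,  0.0144]), array([0.0182, 0.0241])]
-0.068 996 high pts z groups [array([-0.0231, -0.0168]), array([0.0181, 0.0238])]
-0.075 1037 high pts z groups [array([-0.0233, -0.0169]), array([0.0177, 0.024 ])]
-0.085 1052 high pts z groups [array([-0.0228, -0.0169]), array([0.0178, 0.0241])]
```

View pics/w6.png

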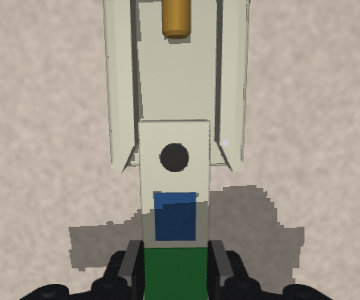

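Call:
servo_tool(
  commands=[
    [0, 0, 0, -0.03, 0, 0.007, 0],
    [0, 0, 0, -0.08, 0, 0.007, 0],
    [0, 0, 0, -0.13, 0, 0.007, 0],
    [0, 0, 0, -0.17, 0, 0.007, 0],
    [0, 0, 0, -0.19, 0, 0.007, 0],
    [0, 0, 0, -0.19, 0.01, 0.007, 0],
    [0, 0, 0, -0.19, 0.015, 0.007, 0],
    [0, 0, 0, -0.19, 0.015, 0.007, 0],
  ],
)

```text
time_s: 12.35
tool_pos: [0.4932, 0.1863, 0.0434]
tcp_rot: [-1.571, -0.001, 3.079]
force: [0.1, -0.3, -1.1]
width: 0.333
```

```bash
python3 - <<'E'
from held import *
o=arm.get_obs();print(o["tool_pos"],o["tcp_rot"],o["force"])
c=shot("wrist");cv2.imwrite("pics/w7.png",c["color"][:,:,::-1][:300,140:500])
P=c["P"];R=rot(o["tcp_rot"]);Q=(P-o["tool_pos"])@R
for x in(-.035,-.045,-.055,-.06):
    m=(abs(Q[...,0]-x)<.0015)&(abs(Q[...,2])<.036)
    q=Q[m]; h=P[m][:,2]
    w=q[(h>.0295)&(h<.0375)][:,2]; print(x,np.median(h[abs(q[:,2])<.012]),[np.round([a.min(),a.max()],4) for a in np.split(np.sort(w),np.where(np.diff(np.sort(w))>.0012)[0]+1)])
for x in np.arange(-.08,-.058,.001):
    m=(abs(Q[...,0]-x)<.0005)&(abs(Q[...,2])<.003); print(x.round(3),np.median(P[m][:,2]).round(4) if m.any() else None,end=" | ")
E
```

```text
[0.49319196 0.18630435 0.04337139] [-1.57053771e+00 -9.78706347e-04  3.07882479e+00] [ 0.14853972 -0.25461658 -1.11744351]
-0.035 0.03164917904778089 [array([-0.024 , -0.0177]), array([-0.0152,  0.0146]), array([0.017, 0.023])]
-0.045 0.031741965965040086 [array([-0.024 , -0.0179]), array([-0.0154,  0.0143]), array([0.0169, 0.023 ])]
-0.055 0.03152502330769699 [array([-0.0244, -0.0179]), array([-0.0154,  0.0146]), array([0.0169, 0.023 ])]
-0.06 0.031344633273685 [array([-0.024, -0.018]), array([-0.0153,  0.0144]), array([0.0168, 0.0227])]
-0.08 0.0287 | -0.079 0.0286 | -0.078 0.0289 | -0.077 0.0284 | -0.076 0.0286 | -0.075 0.0287 | -0.074 0.0285 | -0.073 0.0288 | -0.072 0.0286 | -0.071 0.0287 | -0.07 0.0278 | -0.069 0.015 | -0.068 0.015 | -0.067 0.0151 | -0.066 0.015 | -0.065 0.015 | -0.064 0.0151 | -0.063 0.0298 | -0.062 0.0312 | -0.061 0.0315 | -0.06 0.0312 | -0.059 0.0313 |
```

Call:
servo_tool(
  commands=[
    [0, 0, 0, -0.02, 0.004, 0, 0],
    [0, 0, 0, -0.02, 0.006, 0, 0],
    [0, 0, 0, -0.02, 0.006, 0, 0],
    [0, 0, 0, -0.02, 0.006, 0, 0.5],
    [0, 0, 0, -0.02, 0.006, 0, 0.5],
    [0, 0, 0, -0.02, 0.006, 0, 0.5],
    [0, 0, 0, -0.02, -0.1, 0, 0.5],
    [0, 0, 0, -0.02, -0.4, 0, 0.5],
    [0, 0, 0, -0.02, -0.6, 0, 0.5],
    [0, 0, 0, -0.02, -0.6, 0, 0.5],
  ],
)

```text
time_s: 13.4
tool_pos: [0.5004, 0.1871, 0.14]
tcp_rot: [-1.574, 0.011, 3.079]
force: [0.9, 0.8, 0.3]
width: 0.5
```

```bash
python3 - <<'E'
from held import *
o=arm.get_obs();print(o["tool_pos"],o["tcp_rot"],o["force"])
c=shot("wrist");cv2.imwrite("pics/w8.png",c["color"][:,:,::-1])
P=c["P"];R=rot(o["tcp_rot"]);Q=(P-o["tool_pos"])@R
for x in(-.03,-.04,-.05,-.06):
    m=(abs(Q[...,0]-x)<.0015)&(abs(Q[...,2])<.036)
    q=Q[m]; h=P[m][:,2]
    w=q[(h>.0295)&(h<.0375)][:,2]; print(x,np.median(h[abs(q[:,2])<.012]),[np.round([a.min(),a.max()],4) for a in np.split(np.sort(w),np.where(np.diff(np.sort(w))>.0012)[0]+1)])
g=col(c,(45,100,30),(80,255,255))&(abs(Q[...,2])<.03)&(abs(Q[...,0])<.05)
pl=g&(P[...,2]>.04);print("plate",Q[pl].min(0),Q[pl].max(0),P[pl].mean(0),P[pl].min(0),P[pl].max(0))
cv=(P[...,2]>.06)&(P[...,0]>.55)&(P[...,0]<.63)&(P[...,1]>.15)&(P[...,1]<.22);s=P[cv]
print(len(s)); 
if len(s)>50: print("cover",s.min(0),s.max(0),np.polyfit(s[:,2],s[:,0],1))
E
```

```text
[0.50043211 0.18710387 0.14000686] [-1.57410377  0.01073523  3.07878108] [0.9024385  0.84378626 0.28514877]
-0.03 0.03113350143800471 [array([-0.0222, -0.0164]), array([-0.0132,  0.0157]), array([0.0189, 0.0247])]
-0.04 0.03125850431266125 [array([-0.0219, -0.0164]), array([-0.0137,  0.0155]), array([0.0186, 0.0245])]
-0.05 0.03126285498946943 [array([-0.0223, -0.0164]), array([-0.0135,  0.0154]), array([0.0186, 0.0241])]
-0.06 0.01528352032587188 [array([-0.0222, -0.0165]), array([0.0185, 0.0247])]
plate [ 0.0249206   0.09308938 -0.01259614] [0.03159881 0.09973574 0.01594284] [0.47368977 0.18752714 0.04446118] [0.46922239 0.17307599 0.04000445] [0.47685472 0.20181467 0.04666506]
2959
cover [0.58417735 0.1581847  0.0600586 ] [0.59775133 0.2040423  0.10358485] [0.20657007 0.57252282]
```

View pics/w8.png

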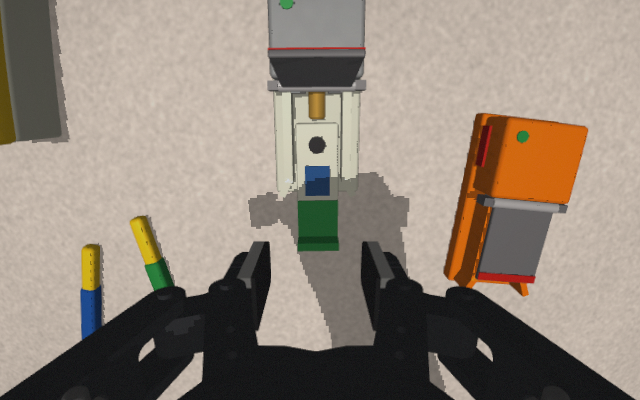

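Call:
servo_tool(
  commands=[
    [0, 0, 0, -0.1, -0.13, 0, 0],
    [0, 0, 0, -0.35, -0.13, 0, 0],
    [0, 0, 0, -0.65, -0.13, 0, 0],
    [0, 0, 0, -0.84, -0.13, 0, 0],
    [0, 0, 0, -0.84, -0.13, 0, 0],
    [0, 0, 0, -0.84, 0.1, 0, 0],
    [0, 0, 0, -0.84, 0.27, 0, 0],
    [0, 0, 0, -0.84, 0.27, 0, 0],
    [0, 0, 0, -0.84, 0.27, 0, 0],
  ],
)

```text
time_s: 14.35
tool_pos: [0.6207, 0.1782, 0.0921]
tcp_rot: [-1.57, -0.003, 3.079]
force: [0.3, 0.3, 1.3]
width: 0.002
```

Call:
servo_tool(
  commands=[
    [0, 0, 0, 0.04, -0.03, 0, 0],
    [0, 0, 0, 0.08, -0.03, 0, 0],
    [0, 0, 0, 0.12, -0.03, 0, 0],
    [0, 0, 0, 0.16, -0.03, 0, 0],
    [0, 0, 0, 0.2, -0.03, 0, 0],
    [0, 0, 0, 0.24, -0.03, 0, 0],
    [0, 0, 0, 0.28, -0.03, 0, 0],
    [0, 0, 0, 0.32, -0.03, 0, 0],
    [0, 0, 0, 0.35, -0.03, 0, 0],
    [0, 0, 0, 0.35, -0.03, 0, 0],
  ],
)

```text
time_s: 15.35
tool_pos: [0.5692, 0.1816, 0.0976]
tcp_rot: [-1.571, -0.001, 3.079]
force: [0.1, 0.6, -0.4]
width: -0.0
```

```bash
cat > cov.py <<'E'
from h import *
o=arm.get_obs();print(o["tool_pos"],o["force"],o["time_s"])
for n in("side","scene"):
    c=shot(n);P=c["P"];m=(P[...,2]>.037)&(P[...,0]>.51)&(P[...,0]<.579)&(P[...,1]>.15)&(P[...,1]<.22)
    print(n,[ (lo,int((m&(P[...,2]>lo)&(P[...,2]<lo+.01)).sum())) for lo in np.arange(.037,.12,.01).round(3)])
    u,v=proj(c,[[.55,.184,.04]])[0].astype(int);cv2.imwrite(f"pics/cov_{n}.png",cv2.resize(c["color"][v-50:v+50,u-60:u+60,::-1],(600,500),interpolation=cv2.INTER_CUBIC))
E
python3 cov.py
```

```text
[0.56923284 0.18163289 0.09761463] [ 0.10957594  0.63297505 -0.39510903] 15.35
side [(np.float64(0.037), 4), (np.float64(0.047), 18), (np.float64(0.057), 17), (np.float64(0.067), 26), (np.float64(0.077), 33), (np.float64(0.087), 56), (np.float64(0.097), 12), (np.float64(0.107), 10), (np.float64(0.117), 14)]
scene [(np.float64(0.037), 2), (np.float64(0.047), 34), (np.float64(0.057), 47), (np.float64(0.067), 29), (np.float64(0.077), 35), (np.float64(0.087), 30), (np.float64(0.097), 16), (np.float64(0.107), 10), (np.float64(0.117), 4)]
```

Call:
servo_tool(
  commands=[
    [0, 0, 0, 0, -0.1, 0, 0],
    [0, 0, 0, 0, -0.3, 0, 0],
    [0, 0, 0, 0.1, -0.4, 0, 0],
    [0, 0, 0, 0.3, -0.4, 0, 0],
    [0, 0, 0, 0.55, -0.4, 0, 0],
    [0, 0, 0, 0.82, -0.4, 0, 0],
    [0, 0, 0, 0.82, -0.4, 0, 0],
    [0, 0, 0, 0.82, -0.4, 0, 0],
    [0, 0, 0, 0.82, -0.4, 0, 0],
    [0, 0, 0, 0.82, -0.4, 0, 0],
    [0, 0, 0, 0.82, -0.4, 0, 0],
    [0, 0, 0, 0.82, -0.4, 0, 0],
  ],
)

```text
time_s: 16.65
tool_pos: [0.448, 0.1892, 0.1578]
tcp_rot: [-1.571, 0.0, 3.078]
force: [-0.2, 0.1, 0.1]
width: -0.001
```

Call:
servo_tool(
  commands=[
    [0, 0, 0, 0, 0, 0, 0],
    [0, 0, 0, 0, 0, 0, 0],
    [0, 0, 0, 0, 0, 0, 0],
    [0, 0, 0, 0, 0, 0, 0],
    [0, 0, 0, 0, 0, 0, 0],
    [0, 0, 0, 0, 0, 0, 0],
    [0, 0, 0, 0, 0, 0, 0],
    [0, 0, 0, 0, 0, 0, 0],
    [0, 0, 0, 0, 0, 0, 0],
    [0, 0, 0, 0, 0, 0, 0],
  ],
)

```text
time_s: 17.65
tool_pos: [0.4473, 0.1893, 0.1578]
tcp_rot: [-1.571, 0.0, 3.079]
force: [0.3, -0.6, -0.1]
width: 0.001
```

```bash
python3 - <<'E'
from held import *
o=arm.get_obs();print(o["tool_pos"],o["tcp_rot"],o["force"],o["time_s"])
c=shot("wrist");cv2.imwrite("pics/w9.png",c["color"][:,:,::-1])
P=c["P"]
m=(P[...,2]>.037)&(P[...,2]<.12)&(P[...,0]>.515)&(P[...,0]<.584)&(P[...,1]>.15)&(P[...,1]<.22)
s=P[m];print(len(s),s.min(0),s.max(0),s.mean(0),np.polyfit(s[:,0],s[:,2],1) if len(s)>20 else "")
g=col(c,(45,100,30),(80,255,255))&(abs(P[...,1]-.187)<.025)&(abs(P[...,0]-.48)<.05)
s=P[g];print("green",len(s),s.min(0),s.max(0),s.mean(0)); s=s[s[:,2]>.04];print("plate",s.mean(0),s.min(0),s.max(0))
E
```

```text
[0.44731049 0.18930113 0.15777836] [-1.57083209e+00  5.12209199e-05  3.07878428e+00] [ 0.34055937 -0.58128215 -0.11611634] 17.65
6652 [0.52104696 0.15020879 0.03707495] [0.58399246 0.21339798 0.04569779] [0.55475892 0.18274036 0.04224476] [-0.00020112  0.04235634]
green 1848 [0.46930783 0.17167531 0.02893467] [0.50416182 0.2019809  0.04693593] [0.48597298 0.18673055 0.03407829]
plate [0.47312068 0.18711884 0.04484491] [0.46930783 0.17246127 0.04001965] [0.47664176 0.2019809  0.04693593]
```

View pics/w9.png

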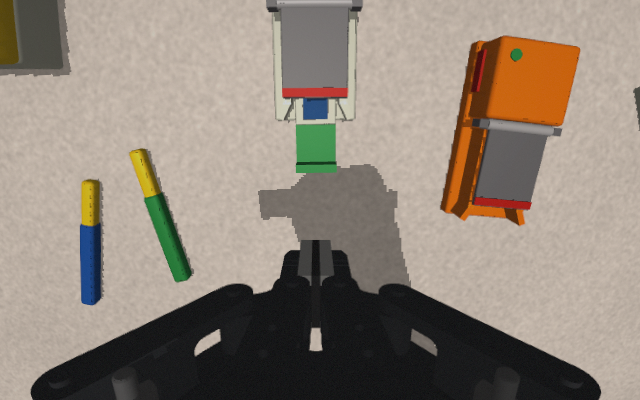

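Call:
servo_tool(
  commands=[
    [0, 0, 0, 0.02, 0.2, 0, 0],
    [0, 0, 0, 0.02, 0.45, 0, 0],
    [0, 0, 0, 0.02, 0.7, 0, 0],
    [0, 0, 0, 0.02, 0.79, 0.005, 0],
    [0, 0, 0, 0.02, 0.79, 0.005, 0],
    [0, 0, 0, 0, 0.79, 0.005, 0],
    [0, 0, 0, -0.04, 0.79, 0.005, 0],
    [0, 0, 0, -0.08, 0.79, 0.005, 0],
    [0, 0, 0, -0.1, 0.79, 0.005, 0],
    [0, 0, 0, -0.12, 0.79, 0.005, 0],
  ],
)

```text
time_s: 18.7
tool_pos: [0.4646, 0.1877, 0.0399]
tcp_rot: [-1.571, -0.002, 3.079]
force: [-6.0, 0.6, 3.2]
width: 0.002
```

```bash
cat > chk.py <<'E'
from h import *
o=arm.get_obs();print(o["tool_pos"],o["tcp_rot"],o["force"],o["time_s"])
c=shot("wrist");cv2.imwrite("pics/chk.png",c["color"][:,:,::-1]);P=c["P"]
g=col(c,(45,100,30),(80,255,255))&(abs(P[...,1]-.187)<.025)&(abs(P[...,0]-.49)<.06)
s=P[g]
if len(s):
    print("green",len(s),s.min(0),s.max(0),s.mean(0)); s=s[s[:,2]>.04];print("plate",len(s),s.mean(0),s.min(0),s.max(0)) if len(s) else 0
print(arm.get_obs()["force"])
E
python3 chk.py
```

```text
[0.46458348 0.18767608 0.03987005] [-1.57145062e+00 -2.26670129e-03  3.07906492e+00] [-5.96192609  0.56915765  3.22185916] 18.7
green 6408 [0.47051901 0.17049514 0.02912559] [0.50956134 0.20134165 0.04672338] [0.49040055 0.1859088  0.03434686]
plate 1378 [0.47865184 0.18658475 0.04444032] [0.47413948 0.17174765 0.04000384] [0.48193235 0.20134165 0.04672338]
[-3.57483357  0.57623412  2.60986749]
```

Call:
servo_tool(
  commands=[
    [0, 0, 0, -0.02, 0, 0, 0],
    [0, 0, 0, -0.04, 0, 0, 0],
    [0, 0, 0, -0.06, 0, 0, 0],
    [0, 0, 0, -0.08, 0, 0, 0],
    [0, 0, 0, -0.1, 0, 0, 0],
    [0, 0, 0, -0.1, 0, 0, 0],
    [0, 0, 0, -0.1, 0, 0, 0],
  ],
)

```text
time_s: 19.45
tool_pos: [0.478, 0.1867, 0.0392]
tcp_rot: [-1.571, -0.005, 3.079]
force: [-7.5, -0.4, 5.1]
width: 0.001
```

Call:
servo_tool(
  commands=[
    [0, 0, 0, -0.015, 0, 0, 0],
    [0, 0, 0, -0.03, 0, 0, 0],
    [0, 0, 0, -0.03, 0, 0, 0],
    [0, 0, 0, -0.03, 0, 0, 0],
  ],
)

```text
time_s: 19.85
tool_pos: [0.4802, 0.1866, 0.0388]
tcp_rot: [-1.571, -0.01, 3.08]
force: [-11.7, 1.1, 7.5]
width: 0.0
```

Call:
servo_tool(
  commands=[
    [0, 0, 0, -0.01, 0, 0, 0],
    [0, 0, 0, -0.02, 0, 0, 0],
    [0, 0, 0, -0.02, 0, 0, 0],
    [0, 0, 0, -0.02, 0, 0, 0],
  ],
)

```text
time_s: 20.25
tool_pos: [0.4803, 0.1866, 0.0386]
tcp_rot: [-1.571, -0.016, 3.081]
force: [-18.1, 0.9, 13.1]
width: -0.001
```

```bash
python3 chk.py
```

```text
[0.48031943 0.18662936 0.03856791] [-1.57094102 -0.01555135  3.0806752 ] [-18.12686157   0.85736258  13.0906243 ] 20.25
green 5811 [0.48598936 0.16946302 0.02903251] [0.52228675 0.20023219 0.04707736] [0.50389441 0.1849188  0.0348225 ]
plate 1423 [0.49460425 0.18526204 0.04440598] [0.4896374  0.17050016 0.04002268] [0.52228675 0.20023219 0.04707736]
[-17.69617243   1.29710635  11.77531582]
```

View pics/chk.png

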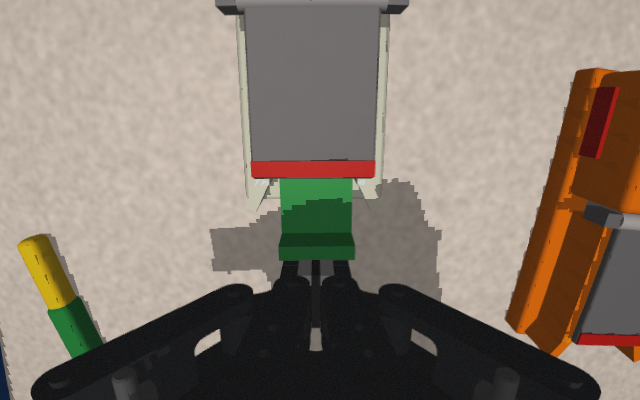

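```bash
python3 - <<'E'
from h import *
c=shot("wrist");P=c["P"];o=arm.get_obs();print(o["force"],o["tool_pos"])
d=np.array([.9983,-.0577]);n=np.array([.0577,.9983])
s=(P[...,:2]-[.5111,.1862])@d; t=(P[...,:2]-[.5111,.1862])@n
hv=hsv(c);ln=abs(t)<.008
rows=[]
for a in np.arange(-.045,.03,.0015):
    m=ln&(abs(s-a)<.00075)
    if m.sum()>3: rows.append((round(a*1000,1),int(m.sum()),round(float(np.median(P[m][:,2]))*1000,1),np.median(hv[m],0).astype(int).tolist()))
print(*rows,sep="\n")
E
```

```text
[-17.55043643   1.46318763  13.09095675] [0.48032348 0.18662702 0.03856587]
(np.float64(-42.0), 24, 58.6, [15, 18, 41])
(np.float64(-40.5), 44, 58.7, [60, 9, 29])
(np.float64(-39.0), 115, 69.9, [105, 21, 25])
(np.float64(-37.5), 122, 69.2, [103, 18, 27])
(np.float64(-36.0), 101, 67.8, [90, 18, 28])
(np.float64(-34.5), 86, 67.6, [105, 18, 28])
(np.float64(-33.0), 90, 67.7, [113, 18, 28])
(np.float64(-31.5), 87, 67.1, [102, 17, 29])
(np.float64(-30.0), 77, 67.0, [110, 18, 28])
(np.float64(-28.5), 73, 60.8, [100, 18, 28])
(np.float64(-27.0), 82, 66.4, [100, 19, 27])
(np.float64(-25.5), 101, 59.0, [105, 20, 26])
(np.float64(-24.0), 195, 58.3, [105, 20, 26])
(np.float64(-22.5), 162, 77.1, [100, 19, 26])
(np.float64(-21.0), 819, 58.1, [60, 12, 26])
(np.float64(-19.5), 3183, 101.3, [105, 23, 24])
(np.float64(-18.0), 927, 77.4, [100, 31, 24])
(np.float64(-16.5), 406, 91.7, [90, 36, 25])
(np.float64(-15.0), 909, 43.0, [67, 156, 54])
(np.float64(-13.5), 1899, 98.0, [105, 26, 24])
(np.float64(-12.0), 356, 105.8, [75, 39, 25])
(np.float64(-10.5), 419, 115.2, [90, 32, 25])
(np.float64(-9.0), 136,
[... 386 characters left out ...]
float64(4.5), 144, 31.2, [66, 149, 139])
(np.float64(6.0), 131, 31.1, [66, 149, 140])
(np.float64(7.5), 141, 31.0, [66, 148, 141])
(np.float64(9.0), 81, 31.3, [66, 147, 142])
(np.float64(12.0), 113, 42.1, [8, 64, 93])
(np.float64(13.5), 168, 43.0, [1, 198, 184])
(np.float64(15.0), 170, 42.9, [1, 197, 184])
(np.float64(16.5), 168, 43.0, [1, 196, 185])
(np.float64(18.0), 194, 42.8, [1, 195, 185])
(np.float64(19.5), 175, 42.1, [6, 9, 112])
(np.float64(21.0), 175, 42.2, [6, 9, 112])
(np.float64(22.5), 173, 42.0, [6, 11, 112])
(np.float64(24.0), 180, 42.1, [6, 11, 113])
(np.float64(25.5), 186, 42.1, [6, 9, 113])
(np.float64(27.0), 196, 42.1, [6, 9, 113])
(np.float64(28.5), 180, 42.1, [8, 9, 113])
```

```bash
python3 - <<'E'
from h import *
c=shot("wrist");P=c["P"]
d=np.array([.9983,-.0577]);n=np.array([.0577,.9983])
s=(P[...,:2]-[.5111,.1862])@d*1000; t=(P[...,:2]-[.5111,.1862])@n*1000
g=col(c,(45,110,30),(80,255,255),(270,170,370,270))&(abs(t)<12)
pl=g&(P[...,2]>.0455)&(P[...,2]<.0485)
red=col(c,(0,150,120),(5,255,255),(240,150,390,185))&(abs(t)<18)
q=lambda m:np.percentile(s[m],[2,10,50,90,98]).round(1)
print("plate top (expect -20..-14)",pl.sum(),q(pl)); print("red strip (free edge 12)",q(red)); print("t plate",np.percentile(t[pl],[2,98]))
# through column at centre: rows
for r in range(225,264,2): print(r,s[r,317].round(1),(P[r,317,2]*1000).round(1),hsv(c)[r,317].tolist())
E
```

```text
plate top (expect -20..-14) 192 [-20.  -19.5 -17.1 -14.7 -14.2]
red strip (free edge 12) [12.6 13.1 15.6 18.  18.4]
t plate [-11.78706186  11.16896137]
225 -11.1 31.2 [67, 161, 79]
227 -12.1 31.0 [67, 163, 78]
229 -12.9 31.4 [67, 158, 79]
231 -13.9 31.2 [67, 160, 78]
233 -14.7 31.5 [66, 158, 55]
235 -14.6 34.0 [66, 148, 55]
237 -14.5 36.2 [67, 158, 55]
239 -14.5 38.4 [67, 158, 55]
241 -14.6 40.3 [69, 165, 54]
243 -14.4 42.6 [68, 172, 55]
245 -14.7 44.0 [67, 159, 56]
247 -15.0 45.2 [67, 160, 78]
249 -15.9 45.0 [68, 161, 79]
251 -16.8 44.9 [68, 169, 77]
253 -17.4 45.4 [66, 158, 79]
255 -18.5 45.0 [66, 163, 78]
257 -19.1 45.4 [67, 159, 77]
259 -20.1 45.2 [65, 155, 74]
261 -20.4 46.4 [105, 22, 23]
263 -20.7 47.4 [30, 13, 20]
```

Call:
servo_tool(
  commands=[
    [0, 0, 0, 0, -0.01, 0, 0],
    [0, 0, 0, 0, -0.02, 0, 0],
    [0, 0, 0, 0, -0.02, 0, 0],
    [0, 0, 0, 0, -0.02, 0, 0],
  ],
)

```text
time_s: 20.8
tool_pos: [0.4803, 0.1863, 0.0393]
tcp_rot: [-1.57, -0.016, 3.08]
force: [-14.0, 1.5, 2.1]
width: -0.003
```

Call:
servo_tool(
  commands=[
    [0, 0, 0, -0.005, 0, 0, 0],
    [0, 0, 0, -0.01, 0, 0, 0],
    [0, 0, 0, -0.01, 0, 0, 0],
    [0, 0, 0, -0.01, 0, 0, 0],
    [0, 0, 0, -0.01, 0, 0, 0],
    [0, 0, 0, -0.01, 0, 0, 0],
  ],
)

```text
time_s: 21.4
tool_pos: [0.4803, 0.1863, 0.0387]
tcp_rot: [-1.57, -0.019, 3.081]
force: [-15.5, 2.5, 3.2]
width: 0.004
```

```bash
python3 - <<'E'
from h import *
c=shot("wrist");P=c["P"];o=arm.get_obs();print(o["force"],np.linalg.norm(o["force"]),o["tool_pos"],o["time_s"])
s=(P[...,:2]-[.5111,.1862])@np.array([.9983,-.0577])*1000
print([(r,s[r,317].round(1),(P[r,317,2]*1000).round(1)) for r in range(235,261,6)], "cover z",np.median(P[60:150,270:360,2]),np.median(P[165:175,270:360,2]))
E
```

```text
[-15.94430161   2.86123968   2.98434807] 16.47160525372671 [0.48027216 0.18635739 0.03874938] 21.45
[(235, np.float64(-14.5), np.float64(34.5)), (241, np.float64(-14.1), np.float64(41.5)), (247, np.float64(-14.7), np.float64(46.0)), (253, np.float64(-17.7), np.float64(45.0)), (259, np.float64(-20.4), np.float64(44.8))] cover z nan nan
```

```bash
python3 -c "
from plant import arm
print(arm.sign_off(), arm.get_obs()['force'])"
```

```text
the job is handed in; nothing more can be done
the job is handed in; nothing more can be done
```

The green-tailed cartridge lies flat in the white reader's channel, nose first, with the cover shut. The robot handed the job in at 21.5 s while still pushing the cartridge against the stop.

- **Order:** I laid the cartridge in the channel about 4 mm short of the plunger and released it. Then I swung the cover shut from behind, and pushed on the tail with closed fingers only after the cover was down.
- **Cover:** Before the push it measured level over the channel, about 42 mm high throughout. A picture during the push still showed it flat.
- **Hard against the stop:** The tail plate measured 20 to 14 mm outside the mouth, which is where it should be with the nose on the stop. The tool stayed at x = 0.480 m while the push rose from about 12 N to 18 N.
- **Push force:** The last reading was about 16.5 N in all. It had been about 22 N, with 13 N of that pressing downward, so I raised the tool slightly to relieve it before settling.
- **Other things on the bench:** I did not touch them. I took no final picture of the whole bench to confirm that.
- **Checks that failed:** The last cover-height reading came back empty because of missing depth pixels, so the cover rests on the earlier measurement and picture. One rough estimate of the cartridge's travel came out about 3 mm short because the cover hid part of the green tail. The tail-plate measurement settled that.

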